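# Space and hold down a test tile while its pads take

### The arm

A 6-joint arm with a two-finger parallel gripper is mounted at the origin on a cart in front of the work surface, level with it; the furniture and walls round the work are solid. World frame = base frame: x ahead of the robot, y to its left, z up, the work surface at z = 0. Lengths are in m, angles in rad, forces in N, time in s.
With the tool pointing down it reaches from about 0.35 to 0.775 m from the base axis. Payload 5.5 kg.
Tool frame: the origin (TCP) lies where the fingers leave the gripper's body, on its centre line; the fingertips stand env.tip_reach ahead of it and the grasp point (between the pads) lies 54 mm ahead of it (env.tip_reach is the distance from the TCP to the fingertips, in m); z points along the fingers, y is the line along which they close (so a half turn about z gives the same grasp; the last joint's range is limited). The gripper opens to 85 mm and grips with 20 to 120 N. Pads are 22 mm wide; open, the fingers measure 114 mm over their backs; the gripper's body (76 mm by 85 mm) begins 54 mm behind the grasp point. The pads swing forward as they close: fully open they stand 13 mm farther back than shut.
Start: joints at [-1.43, 0.313, 0.046, 1.304, 0, 1.431], TCP at [0.159, -0.553, 0.304] pointing down, gripper open.
Joint ranges: [-2.76, 2.76], [-0.86, 1.69], [-1.03, 1.26], [-2.2, 2.34], [-1.47, 1.5], [-3.14, 3.14]. Speed limits (rad/s): [2.57, 2.57, 3.14, 3.14, 3.14, 3.14].

### API

Orientations are given as a unit quaternion [w, x, y, z].
In Python, from workcell import status, optics, hand_in, env gives the robot as it stands.
- The arm moves only by the shell command python3 -m handwheel 'ROWS' [FORCE]. ROWS is a JSON object whose one key "deltas" holds a list of rows, each a list of 5 numbers: the opening, from -1 (shut) to 1 (fully open), then the shift along the tool's x, y, z in units of 40 mm (1.0 is 40 mm), then the turn about the tool's z in units of 10 degrees (1.0 is 10 degrees). In form: {"deltas": [[jaw, x, y, z, roll], ...]}. A call has 1 to 20 rows; each row shifts and turns the commanded pose from where the row before left it, along the tool's axes as they then stand; what a row does not reach is not made up. A row lasts 1/8 s, in which the tool goes at most 62.5 mm and 10.7 degrees, less where a joint would pass 70% of its speed; a pose out of reach is approached as far as the arm can. A call is refused whole if a number of a shift passes 1 or a number of a turn 1, either way. A call with a gripper value outside its range is refused whole. The fingers move at their own pace and stop on an object; FORCE is the grip in N (left out, the last holds). Time passes only in rows, so rows that do not move let the fingers close. It gives the time, the measured TCP pose, the force, the opening and the grip force at its end, in the units of the state.
- status.get_state(): the state, without advancing time (a new reading comes with each control period).
- optics.read_camera(name): name is "scene" or "top" or "wrist"; returns a dict with "frame" (384x512x3 uint8, red, green, blue), "depth" (384x512 float32, m along the optical axis (not along the pixel's ray), 0 where there is no reading), "vfov" (degrees; the focal length in pixels is half the picture's height over the tangent of half this angle, whatever the lens; pixels are square), "cx", "cy" (the principal point, pixels), "origin" and "attitude" of the camera in the world. Camera axes: x right, y down, z forward; pixel columns grow to the right and rows downward; lengths in m; the calibration is good to about 2 mm. A picture is of the moment at which its call begins.
- hand_in(): hands the job in; it is judged then, once.
The state is a dict: "clock": time; "joint_pos": joint angles; "qvel": joint speeds; "tau": joint torques, N m; "tcp_pos": TCP position; "orientation": TCP orientation; "wrist_force": force on the tool from outside, world axes, zero at the start; "ft_torque": the same for the moment, N m; "finger_gap": finger opening in m; "grip_force": force on a finger pad.
Only numpy, scipy, OpenCV 4.12 (cv2) and the standard library are available. Lean on these libraries where they do the work, as an engineer would, in place of code of your own. Each camera call takes 0.05 s, during which the arm holds its last target. There are 200 camera calls.

### The job

The middle tile in the aluminium setting frame still stands proud on its foam pads. Take the straight parallel spacer (not the tapered wedge) gently, with a grip of no more than about 15 N, slide it edge-down without forcing into whichever gap beside that tile is wide enough until it stands on the frame's floor, and let go of it; then press the middle tile down flush with the end tiles with the closed fingertips, gently, with about 10 N, and finish while still holding it pressed down. Leave the wedge and the other things on the bench where they are.

Things in the scene. Friction and masses are not known exactly. Their poses are not given: they have to be found in the camera images.
- frame: fixed aluminium tray 86 (x) x 212 (y) x 18 mm, an ear at each end, rails 6 mm thick, floor 6 mm above the bench. Origin: centre of its underside. In a row along y: end tile, middle tile, end tile. The gap between the middle tile and each end tile runs along the frame's x, 74 mm long between the rails and down to the floor: one is 14 mm wide, the other 4 mm
- tile_top (a point): centre of the top face of the middle tile, a white ceramic tile 70 x 70 x 10 mm with eight grey-rimmed spots round a bare middle, always at the middle of the frame (x = y = 0 there). Its top starts 23 mm above the bench, 5 mm proud of the end tiles. It cannot move sideways
- tile (a joint): how far the middle tile is pressed down, m: 0 as it stands, 0.005 flush with the end tiles and against its stop. Springy foam pads under it: it starts to sink at 1.2 N and needs about 7 N at 0.005; it rises again when let go
- end_tile_narrow: fixed white end tile, 70 (frame x) x 40 (frame y) x 12 mm, top 18 mm above the bench; origin at the centre of its underside, 69 mm along the frame's y from the frame's middle, on one side or the other. The 14 mm gap lies between it and the middle tile; the gap's centre line is 42 mm from the frame's middle
- end_tile_broad: fixed white end tile, 70 (frame x) x 60 (frame y) x 12 mm, top 18 mm above the bench; origin at the centre of its underside, 69 mm from the frame's middle on the other side. Only a 4 mm gap lies between it and the middle tile
- spacer: loose grey plastic spacer standing on its long edge, 35 g: a straight blade 50 (x) x 10 (y) x 18 mm high, its lowest 5 mm tapering to a foot 6 mm thick; over its middle an upright grip tab 26 (x) x 10 (y) mm, up to 46 mm above the foot. Origin: centre of the foot's underside; z up. Grip the tab across y; in the gap the blade runs along the frame's x, tab top 52 mm above the bench
- wedge: loose grey plastic wedge, not to be used: like the spacer, with the same tab, but its 50 x 18 mm blade tapers along its length from 24 mm thick at -x to 6 mm at +x. Origin: centre of its underside
- forceps: bystander: steel forceps lying flat, 16 x 130 x 8 mm, origin under its middle
- tube_1: bystander: sample tube with red cap lying flat, 16 x 95 x 17 mm, origin under its middle
- tube_2: bystander: sample tube with purple cap lying flat, 16 x 95 x 17 mm, origin under its middle
- marker: bystander: white and blue marker pen lying flat, 17 x 135 x 16 mm, origin under its middle
- petri_1: bystander: stack of round dishes, 63 x 63 x 52 mm, origin under its middle
- tally_counter: bystander: round metal hand tally counter, 55 x 73 x 23 mm, origin under its middle

How it is judged:
By the outcome, as a careful person would: the job done as asked, in the order asked, and still so for the second after the job is handed in, while the arm keeps its last pose, push and grip.
It also fails if it takes over 45 s, if anything falls off the work surface, if the arm or the gripper's body presses on something with over 40 N, if the wrist force passes 120 N, or if a joint passes its speed limit or range.

## Working session

There is one attempt and no reset: what is moved stays moved. The work goes in short steps, Python scripts to look and compute and a shell command to move; the robot and the scene stay as the last step left them, time stands still between calls to the robot, and variables do not carry over. Pictures are saved under pics/ and viewed, at most 10 in all, crops included, and the job is handed in when it is done.

```bash
mkdir -p pics; cat > h.py <<'E'
import numpy as np, cv2, json
from scipy.spatial.transform import Rotation as R
from workcell import status, optics, hand_in, env
def cam(n):
    c=optics.read_camera(n); q=np.array(c["attitude"]); 
    c["R"]=R.from_quat(np.r_[q[1:],q[0]]).as_matrix() if q.size==4 else q
    c["f"]=c["frame"].shape[0]/2/np.tan(np.radians(c["vfov"])/2); return c
def ray(c,u,v,z):
    d=c["R"]@np.array([(u-c["cx"])/c["f"],(v-c["cy"])/c["f"],1]); o=np.array(c["origin"])
    return o+d*(z-o[2])/d[2]
def cloud(c):
    v,u=np.mgrid[:384,:512]; d=c["depth"]
    p=np.stack([(u-c["cx"])/c["f"]*d,(v-c["cy"])/c["f"]*d,d],-1)
    return p@c["R"].T+np.array(c["origin"])
E
python3 - <<'E'
from h import *
print(status.get_state(),env.tip_reach)
for n in("top","scene"):
    c=cam(n);print(n,c["origin"],c["attitude"],c["vfov"],c["cx"],c["cy"])
    cv2.imwrite(f"pics/{n}0.png",cv2.resize(c["frame"][...,::-1],(800,600),interpolation=cv2.INTER_CUBIC))
    P=cloud(c);np.savez(n+"0.npz",P=P,frame=c["frame"],d=c["depth"])
E
```

```text
{'clock': 0.0, 'joint_pos': array([-1.42957773e+00,  3.13996893e-01,  4.49786529e-02,  1.30363177e+00,
        2.16477340e-05,  1.43118542e+00]), 'qvel': array([-5.75192860e-04, -2.51433055e-04, -2.58128118e-04, -3.28455628e-04,
       -1.18771062e-04, -5.86505547e-05]), 'tau': array([ 4.27069222e-05, -4.80629075e+01,  2.98533654e+01,  1.95427827e-02,
       -3.94546680e-05, -1.38760214e-06]), 'tcp_pos': array([ 0.15929675, -0.5520869 ,  0.30301064]), 'orientation': array([-9.26847924e-04,  9.90157611e-01,  1.39953729e-01,  1.00788250e-05]), 'wrist_force': array([ 0.55212043, -0.51260542,  0.38344981]), 'ft_torque': array([-0.00515397, -0.07210049,  0.04467419]), 'grip_force': 0.0, 'finger_gap': 0.08556186207148538} 0.0726
top [ 0.24061145 -0.05131154  1.29360935] [ 0.07342135 -0.65560157  0.74734976 -0.07914689] 49.350235683147034 256.3721877803555 192.35929481858912
scene [-0.24451207 -0.56181146  0.6285836 ] [-0.42983913  0.77208742 -0.40843037  0.22870061] 48.880731221133246 255.32335625097028 195.98475369975478
```

View pics/top0.png

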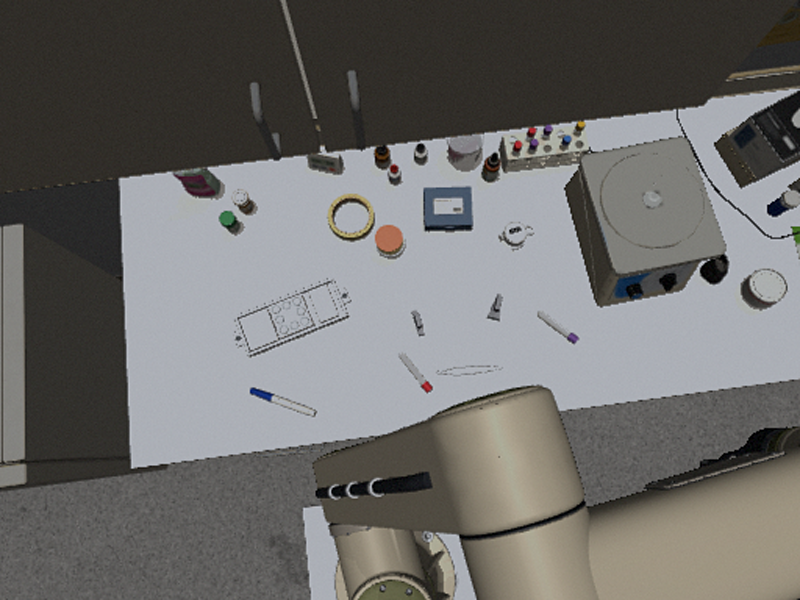

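View pics/scene0.png

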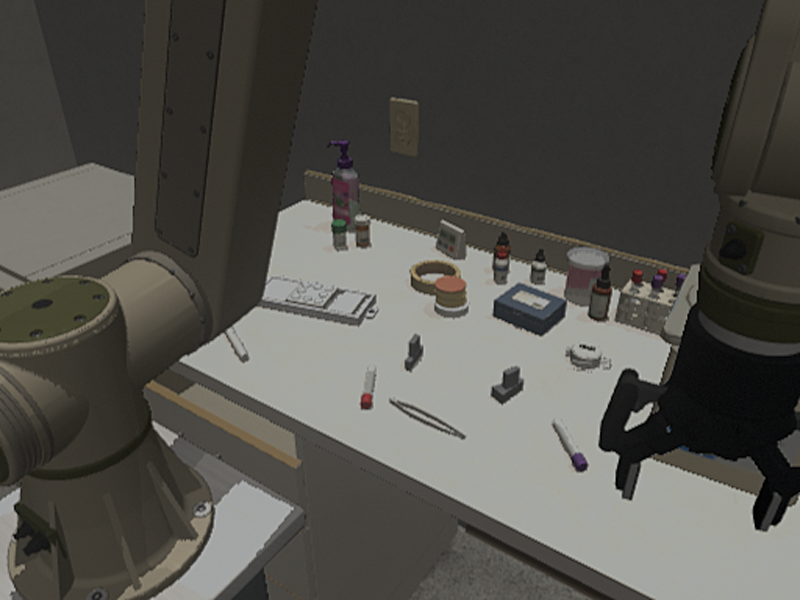

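Top view: the frame is at about (292,316), the straight spacer looks to be at (418,322) and the wedge at (496,307). I'll measure them and take an enlarged crop of each.

```bash
python3 - <<'E'
from h import *
c=cam("top"); P=cloud(c); fr=c["frame"]
for n,(u,v) in dict(frame=(292,316),spacer=(418,322),wedge=(496,307)).items():
    u,v=u/1.5625,v/1.5625; r=14
    if n=="frame": print(n,ray(c,u,v,.023)); continue
    m=np.zeros((384,512),bool); m[int(v)-r:int(v)+r,int(u)-r:int(u)+r]=1
    dark=m&(fr.max(2)<140)
    print(n,dark.sum(),"z max",P[dark][:,2].max())
    tab=dark&(P[...,2]>.036)
    (cc,s,a)=cv2.minAreaRect(P[dark][:,:2].astype(np.float32)*1000); print(" all",cc,s,a)
    (cc,s,a)=cv2.minAreaRect(P[tab][:,:2].astype(np.float32)*1000); print(" tab",cc,s,a, P[tab].mean(0),tab.sum())
def crop(x0,y0,x1,y1,k):return cv2.resize(fr[y0:y1,x0:x1,::-1],None,fx=k,fy=k,interpolation=cv2.INTER_CUBIC)
a=crop(145,172,230,232,7)
b=crop(255,180,331,220,7)
W=max(a.shape[1],b.shape[1]);pad=lambda i:np.pad(i,((0,0),(0,W-i.shape[1]),(0,0)))
cv2.imwrite("pics/crop.png",cv2.resize(np.vstack([pad(a),pad(b)]),None,fx=.85,fy=.85))
E
```

```text
frame [0.51548972 0.13766556 0.023     ]
spacer 68 z max 0.04939581626359835
 all (472.8995056152344, -109.25119018554688) (49.66027069091797, 14.564505577087402) 10.441391944885254
 tab (472.0034484863281, -107.27662658691406) (24.349313735961914, 9.647754669189453) 8.480304718017578 [ 0.47174126 -0.10684393  0.04431642] 24
wedge 96 z max 0.05086743742678812
 all (485.99664306640625, -269.04168701171875) (25.32647705078125, 53.10678482055664) 66.25970458984375
 tab (484.10736083984375, -267.5653991699219) (10.13137435913086, 25.21955108642578) 67.95736694335938 [ 0.48407766 -0.26696417  0.04353683] 30
```

View pics/crop.png

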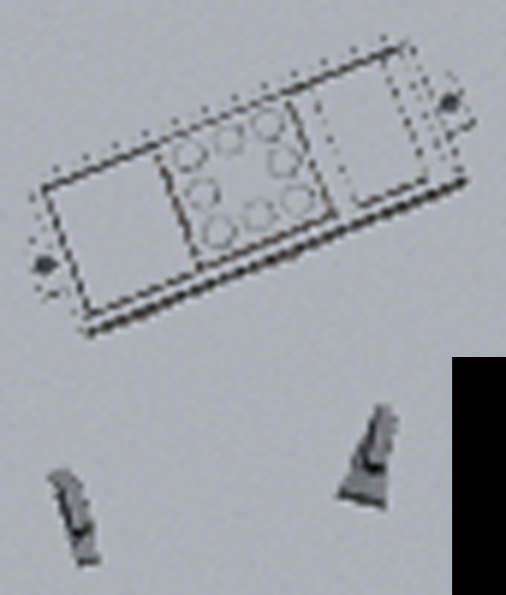

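Crop: the lower-left part is the straight spacer, and the right one is the flared wedge. The 14 mm gap is the double line on the right-hand side of the spotted tile, near crop pixel (327,150). Next I'll move above the spacer and look with the wrist camera.

```bash
python3 -m handwheel '{"deltas": [[1,0.5,-0.4,0,0],[1,0.95,-0.75,0,0],[1,0.95,-0.75,0,0],[1,0.95,-0.75,0,0],[1,0.95,-0.75,0,0],[1,0.95,-0.75,0,0],[1,0.95,-0.75,0,0],[1,0.95,-0.75,0,0],[1,0.95,-0.75,0,0],[1,0.95,-0.75,0,0],[1,0.95,-0.75,0,0],[1,0.6,-0.6,0.4,0.6],[1,0,0,0.8,0],[1,0,0,0.5,0],[1,0,0,0,0]]}' 20
cat > w.py <<'E'
from h import *
import sys
def look(n):
    c=cam("wrist"); s=status.get_state(); np.savez(n+".npz",d=c["depth"],frame=c["frame"])
    cv2.imwrite(f"pics/{n}.png",c["frame"][...,::-1]); return c,s
def tool(s):
    q=s["orientation"]; return R.from_quat(np.r_[q[1:],q[0]]).as_matrix()
E
python3 - <<'E'
from w import *
c,s=look("w1"); print(s["clock"],s["tcp_pos"],tool(s)[:,0],s["wrist_force"],c["origin"],c["cx"],c["f"])
P=cloud(c); g=c["frame"]
m=(P[...,2]>.036)&(P[...,2]<.06)&(c["depth"]>0)&(np.hypot(P[...,0]-.472,P[...,1]+.107)<.05)
print(m.sum()); 
(cc,z,a)=cv2.minAreaRect(P[m][:,:2].astype(np.float32)*1000); print(cc,z,a,P[m].mean(0))
m=(P[...,2]>.006)&(P[...,2]<.022)&(c["depth"]>0)&(np.hypot(P[...,0]-.472,P[...,1]+.107)<.04)
if m.sum()>3:print(cv2.minAreaRect(P[m][:,:2].astype(np.float32)*1000),m.sum())
E
```

```text
clock: 2.02
tcp_pos: [0.4714, -0.1077, 0.2342]
orientation: [-0.001, 0.996, 0.088, -0.002]
wrist_force: [-0.1, 0.6, 0.3]
finger_gap: 0.0853
grip_force: 0.0
2.075 [ 0.47205338 -0.10811048  0.23545953] [ 0.98452305  0.17524827 -0.00155064] [-0.22994665  0.36062098  0.17016809] [ 0.54944653 -0.09336578  0.30467595] 261.77812761395825 281.3479047414239
290
(472.6885986328125, -105.58633422851562) (25.466384887695312, 9.706189155578613) 10.101943969726562 [ 0.4738892  -0.10527278  0.04607077]
((472.3301696777344, -105.9626235961914), (50.09105682373047, 9.48774242401123), 10.049117088317871) 161
```

View pics/w1.png

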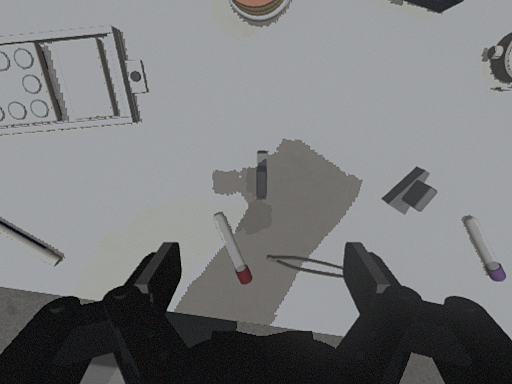

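The wrist view shows the spacer alone near (262,175). Depth puts it at (0.4725, −0.1058) with yaw 10.1°, 50×9.5 mm and straight. The tool is already aligned with it. I'll descend and then close in small steps, so the grip stays below 15 N.

```bash
python3 -m handwheel '{"deltas": [[0.0,0.02,-0.05,0.5,0],[-0.2,0,0,0.9,0],[-0.3,0,0,0.9,0],[-0.3,0,0,0.7,0],[-0.4,0,0,0.4,0],[-0.4,0,0,0.1,0],[-0.4,0,0,0,0],[-0.5,0,0,0,0],[-0.6,0,0,0,0]]}' 12; python3 -m handwheel '{"deltas": [[-0.6,0,0,0,0]]}'
```

```text
clock: 3.2
tcp_pos: [0.4735, -0.1064, 0.0967]
orientation: [0.0, 0.996, 0.088, 0.001]
wrist_force: [-0.2, 0.2, 0.7]
finger_gap: 0.0173
grip_force: 0.0
clock: 3.32
tcp_pos: [0.4732, -0.1063, 0.0963]
orientation: [0.0, 0.996, 0.088, 0.0]
wrist_force: [0.2, -0.5, 0.2]
finger_gap: 0.0175
grip_force: 0.0
```

```bash
python3 - <<'E'
from w import *
s=status.get_state(); print(s["clock"],s["tcp_pos"],tool(s)[:,0],s["finger_gap"],s["grip_force"],s["wrist_force"])
E
```

```text
3.325 [ 0.47317482 -0.10631994  0.09630531] [9.84533389e-01 1.75195823e-01 6.54667025e-04] 0.017540328412599546 0.0 [ 0.20645734 -0.4831815   0.17757782]
```

```bash
python3 -m handwheel '{"deltas": [[-0.7,0,0,0,0],[-0.75,0,0,0,0]]}' 12;  python3 -m handwheel '{"deltas": [[-0.78,0,0,0,0],[-0.78,0,0,0,0]]}'; python3 -m handwheel '{"deltas": [[-0.8,0,0,0,0],[-0.8,0,0,0,0]]}'
```

```text
clock: 3.58
tcp_pos: [0.473, -0.1062, 0.0959]
orientation: [0.0, 0.996, 0.088, 0.0]
wrist_force: [-0.3, 0.5, -0.0]
finger_gap: 0.0106
grip_force: 0.0
clock: 3.82
tcp_pos: [0.473, -0.1062, 0.0959]
orientation: [0.0, 0.996, 0.088, 0.0]
wrist_force: [-0.5, -0.1, 1.2]
finger_gap: 0.0098
grip_force: 14.6
clock: 4.08
tcp_pos: [0.473, -0.1062, 0.0959]
orientation: [0.0, 0.996, 0.088, 0.0]
wrist_force: [-0.4, 0.7, 1.5]
finger_gap: 0.0097
grip_force: 21.2
```

21.2 N at −0.80 is above the limit, so I'll back off straight away.

```bash
python3 -m handwheel '{"deltas": [[-0.77,0,0,0,0],[-0.77,0,0,0,0]]}'; python3 -m handwheel '{"deltas": [[-0.77,0,0,-0.3,0],[-0.77,0,0,-0.7,0],[-0.77,0,0,-0.7,0],[-0.77,0,0,-0.3,0],[-0.77,0,0,0,0]]}'
```

```text
clock: 4.32
tcp_pos: [0.473, -0.1062, 0.0959]
orientation: [0.0, 0.996, 0.088, 0.0]
wrist_force: [-0.2, 0.1, 2.4]
finger_gap: 0.0102
grip_force: 7.5
clock: 4.95
tcp_pos: [0.4735, -0.1065, 0.1767]
orientation: [0.001, 0.996, 0.088, 0.001]
wrist_force: [-1.0, -0.5, -0.8]
finger_gap: 0.01
grip_force: 7.2
```

```bash
python3 - <<'E'
from w import *
c=cam("top"); a=ray(c,152.6,216.5,.01);b=ray(c,220.6,189.3,.01)
print(a,b,np.linalg.norm(a-b)); ctr=(a+b)/2; d=(b-a)/np.linalg.norm(b-a)
gap=ctr+.042*d; print(ctr,gap,"frame x heading (perp)",np.degrees(np.arctan2(d[0],-d[1])))
s=status.get_state(); T=tool(s); print("tool heading",np.degrees(np.arctan2(T[1,0],T[0,0])),"delta tool units",T.T@(gap-s["tcp_pos"])/.04,s["grip_force"],s["joint_pos"])
E
```

```text
[0.48725386 0.24965819 0.01      ] [0.54577406 0.030223   0.01      ] 0.22710441495044398
[0.51651396 0.13994059 0.01      ] [0.52733651 0.09935892 0.01      ] frame x heading (perp) 14.932429063142724
tool heading 10.090138830099697 delta tool units [ 2.2388238  -4.82282401  4.1439001 ] 7.200611382722855 [-3.86707821e-01  2.21040100e-01 -4.05856903e-01  9.43550721e-01
 -9.62139857e-05  2.57877870e+00]
```

```bash
python3 -m handwheel '{"deltas": [[-0.77,0.2,-0.3,0,0],[-0.77,0.3,-0.6,0,0],[-0.77,0.4,-0.7,0,0],[-0.77,0.4,-0.7,-0.2,0],[-0.77,0.4,-0.6,-0.2,0],[-0.77,0.3,-0.4,0,0],[-0.77,0.2,-0.2,0,-0.5],[-0.77,0,0,0,0],[-0.77,0,0,0,0]]}'
cat > fr.py <<'E'
from w import *
c,s=look("w2"); P=cloud(c); d=c["depth"]
near=(d>0)&(np.hypot(P[...,0]-.5165,P[...,1]-.14)<.16)
# ground check & tile tops
tile=near&(P[...,2]>.0205)&(P[...,2]<.026)
m=cv2.morphologyEx(tile.astype(np.uint8),cv2.MORPH_OPEN,np.ones((3,3)))
n,l,st,ce=cv2.connectedComponentsWithStats(m); k=1+np.argmax(st[1:,4]); q=P[l==k]
print("mid tile",cv2.minAreaRect(q[:,:2].astype(np.float32)*1000),q.mean(0),len(q))
fl=near&(P[...,2]>.014)&(P[...,2]<.0205)
m=cv2.morphologyEx(fl.astype(np.uint8),cv2.MORPH_OPEN,np.ones((3,3)))
n,l,st,ce=cv2.connectedComponentsWithStats(m)
for k in range(1,n):
    if st[k,4]>200: q=P[l==k];print("lvl18",st[k,4],cv2.minAreaRect(q[:,:2].astype(np.float32)*1000))
print("bench z",np.median(P[near&(P[...,2]<.006)][:,2]), s["tcp_pos"],s["grip_force"],s["finger_gap"])
T=tool(s);print("heading",np.degrees(np.arctan2(T[1,0],T[0,0])))
E
python3 fr.py
```

```text
clock: 6.12
tcp_pos: [0.5346, 0.0469, 0.1912]
orientation: [0.0, 0.991, 0.131, -0.001]
wrist_force: [0.5, -1.1, -1.3]
finger_gap: 0.01
grip_force: 7.2
mid tile ((518.5226440429688, 143.1947021484375), (69.36949157714844, 70.0123519897461), 14.853354454040527) [0.52050938 0.14307377 0.02402941] 5975
lvl18 8580 ((518.4807739257812, 143.78501892089844), (85.93203735351562, 212.5286407470703), 15.103877067565918)
lvl18 4079 ((522.679443359375, 112.44377136230469), (78.15056610107422, 115.88731384277344), 14.97126579284668)
bench z 0.0008738745199562414 [0.53460947 0.04669215 0.19134992] 7.1894920617341995 0.010154481808733582
heading 14.99377493002857
```

View pics/w2.png

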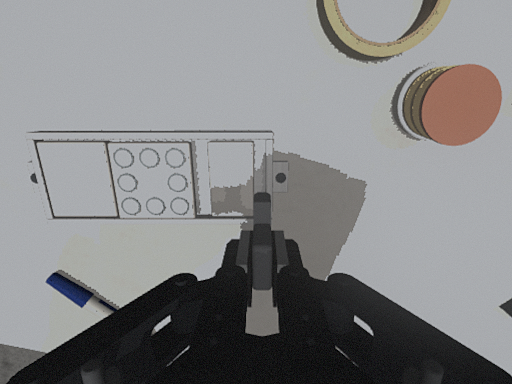

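The wrist view shows the frame with the 14 mm gap at about (203,178), to the right of the spotted tile. The spacer is held at (262,230). The fit gives centre (0.5185, 0.1433), yaw 15.0°, and sizes of 70×70 and 86×212 that match. I'll hover just above the gap and check the alignment.

```bash
python3 -m handwheel '{"deltas": [[-0.77,0.1,-0.4,0,0],[-0.77,0.14,-0.6,0,0],[-0.77,0,-0.37,0.3,0],[-0.77,0,0,0.6,0],[-0.77,0,0,0.5,0],[-0.77,0,0,0.2,0],[-0.77,0,0,0,0],[-0.77,0,0,0,0]]}'
cat > al.py <<'E'
from w import *
import sys
c,s=look(sys.argv[1]); P=cloud(c); d=c["depth"]; T=tool(s); t=s["tcp_pos"]
L=(P-t)@T*1000; ok=d>0   # tool-frame mm
z=P[...,2]
for nm,lo,hi,x0,x1 in(("tile23",.0212,.026,-60,60),("lvl18",.0155,.0205,25,33),("floor",.003,.010,15,33),("tab",.06,.085,-20,20),("blade",.04,.056,-30,30)):
    m=ok&(z>lo)&(z<hi)&(abs(L[...,1])<60)&(L[...,0]>x0)&(L[...,0]<x1)
    if m.sum()>5:
        y=L[m][:,1]; print(nm,m.sum(),"x",np.percentile(L[m][:,0],[1,99]).round(1),"y pct",np.percentile(y,[1,10,50,90,99]).round(1),"z",np.median(z[m]).round(4))
        if nm=="lvl18": print(" hist",[(int(e),int(k)) for k,e in zip(*np.histogram(y,np.arange(-14,15)))])
print(t,np.degrees(np.arctan2(T[1,0],T[0,0])),s["grip_force"],s["wrist_force"],s["clock"])
E
python3 al.py w3
```

```text
clock: 7.18
tcp_pos: [0.5305, 0.1025, 0.1285]
orientation: [0.0, 0.991, 0.131, 0.001]
wrist_force: [-0.1, 0.4, -0.2]
finger_gap: 0.0101
grip_force: 7.2
tile23 6372 x [-33.6  33.5] y pct [-59.6 -55.5 -37.  -14.9  -8.4] z 0.024
lvl18 781 x [25.1 32.9] y pct [ 3.4 10.1 27.4 45.  59.4] z 0.0187
 hist [(-14, 0), (-13, 0), (-12, 0), (-11, 0), (-10, 0), (-9, 1), (-8, 7), (-7, 0), (-6, 0), (-5, 0), (-4, 0), (-3, 0), (-2, 0), (-1, 0), (0, 0), (1, 0), (2, 0), (3, 0), (4, 0), (5, 0), (6, 21), (7, 12), (8, 23), (9, 12), (10, 24), (11, 12), (12, 24), (13, 13)]
floor 966 x [15.4 32.9] y pct [-56.3 -25.7   1.7  55.4  57.4] z 0.0068
tab 2379 x [-11.5  12.7] y pct [-18.7 -13.7  -0.5  12.2  17.2] z 0.0784
blade 536 x [10.9 24.7] y pct [-5.6 -5.  -0.5  3.4  4.1] z 0.0513
[0.53066594 0.10242244 0.12867475] 15.079027779886074 7.185541167855263 [-0.49823221 -0.05090253 -0.86599859] 7.225
```

View pics/w3.png

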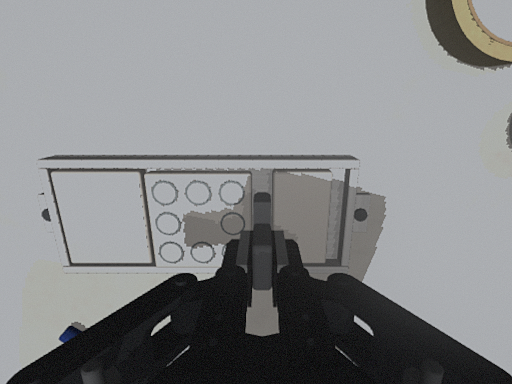

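The hover view and depth put the gap at −7.9…+6.0 mm and the blade at −5.6…+4.1 mm, in the tool's y. It's centred to about 0.2 mm. I'll lower it slowly and watch the force.

```bash
python3 -m handwheel '{"deltas": [[-0.77,0,0,0.1,0],[-0.77,0,0,0.1,0],[-0.77,0,0,0.1,0],[-0.77,0,0,0.1,0],[-0.77,0,0,0.1,0],[-0.77,0,0,0,0]]}'; python3 -m handwheel '{"deltas": [[-0.77,0,0,0.05,0],[-0.77,0,0,0.05,0],[-0.77,0,0,0,0],[-0.77,0,0,0,0]]}'
```

```text
clock: 7.98
tcp_pos: [0.5298, 0.1024, 0.1074]
orientation: [-0.0, 0.991, 0.131, -0.0]
wrist_force: [0.2, -0.2, 0.1]
finger_gap: 0.0095
grip_force: 7.2
clock: 8.48
tcp_pos: [0.5301, 0.1024, 0.1039]
orientation: [0.0, 0.991, 0.131, 0.0]
wrist_force: [0.5, 0.2, 0.0]
finger_gap: 0.0093
grip_force: 7.2
```

```bash
python3 -m handwheel '{"deltas": [[-0.77,0,0,0.03,0],[-0.77,0,0,0,0],[-0.77,0,0,0,0]]}'; python3 -m handwheel '{"deltas": [[-0.77,0,0,0.02,0],[-0.77,0,0,0,0],[-0.77,0,0,0,0]]}'
```

```text
clock: 8.85
tcp_pos: [0.5301, 0.1024, 0.1027]
orientation: [0.0, 0.991, 0.131, -0.0]
wrist_force: [-0.6, -1.5, -0.1]
finger_gap: 0.0098
grip_force: 7.2
clock: 9.22
tcp_pos: [0.5302, 0.1024, 0.1019]
orientation: [0.0, 0.991, 0.131, 0.0]
wrist_force: [-0.1, -0.1, 1.0]
finger_gap: 0.0095
grip_force: 7.2
```

```bash
python3 -m handwheel '{"deltas": [[-0.77,0,0,0.02,0],[-0.77,0,0,0,0],[-0.77,0,0,0,0]]}'; python3 - <<'E'
from w import *
f=[]
for i in range(5): cam("top"); f.append(status.get_state()["wrist_force"])
print(np.mean(f,0),status.get_state()["tcp_pos"])
E
```

```text
clock: 9.6
tcp_pos: [0.5302, 0.1024, 0.1019]
orientation: [0.0, 0.991, 0.131, 0.0]
wrist_force: [-2.5, -0.5, 5.9]
finger_gap: 0.0098
grip_force: 8.1
[-1.58697959 -0.25381478  6.3518291 ] [0.53017459 0.10245052 0.10188298]
```

The spacer is on the floor: z stopped at 0.1019 as predicted, with 6 N of contact force. I'll relieve that, release and rise straight up.

```bash
python3 -m handwheel '{"deltas": [[-0.77,0,0,-0.02,0],[-0.7,0,0,0,0],[-0.6,0,0,0,0],[-0.5,0,0,0,0],[-0.5,0,0,0,0],[-0.5,0,0,-0.2,0],[-0.5,0,0,-0.5,0],[-0.5,0,0,-0.8,0],[-0.5,0,0,-0.5,0],[-0.5,0,0,0,0],[-1,0,0.5,0,0],[-1,0,0.5,0,0],[-1,0,0,0,0]]}'; python3 - <<'E'
from w import *
c,s=look("w4"); P=cloud(c); z=P[...,2]
g=np.array([.5294,.1027]); r=np.hypot(P[...,0]-g[0],P[...,1]-g[1])
m=(z>.045)&(z<.062)&(r<.03)&(c["depth"]>0)
print(m.sum(),np.median(z[m]),cv2.minAreaRect(P[m][:,:2].astype(np.float32)*1000))
m=(z>.021)&(z<.03)&(r<.03)&(c["depth"]>0)
print(s["tcp_pos"],s["finger_gap"],s["grip_force"],s["wrist_force"],s["clock"])
T=tool(s); t=np.array([.5185,.1433,.12]); print("to tile centre, tool units",T.T@(t-s["tcp_pos"])/.04)
E
```

```text
clock: 11.48
tcp_pos: [0.5407, 0.0617, 0.181]
orientation: [0.0, 0.992, 0.13, -0.001]
wrist_force: [-0.2, 0.6, 0.1]
finger_gap: -0.0002
grip_force: 0.0
475 0.05250121860193155 ((529.657470703125, 103.04129791259766), (26.12894630432129, 10.331944465637207), 15.21607780456543)
[0.54045457 0.0624228  0.18104975] -5.71473618171536e-05 0.0 [-0.13321822  0.02630307  0.49531186] 11.525
to tile centre, tool units [-0.0065366  -2.09441751  1.52716927]
```

View pics/w4.png

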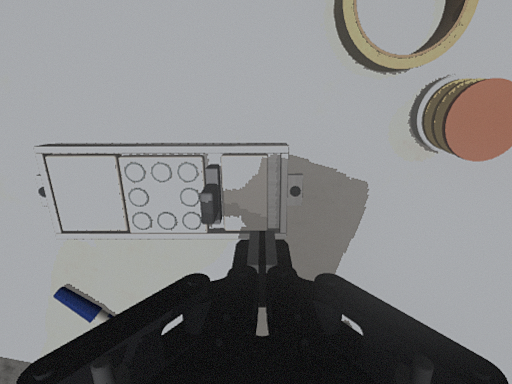

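The spacer stands alone in the gap at (212,195), with its tab top at 52.5 mm and yaw 15.2°, as required. I'll turn the tool −90°, because joint 6 is near its limit and the fingers' wide axis should stay off the spacer, then move over the tile.

```bash
python3 -m handwheel '{"deltas": [[-1,0,0,0,-1],[-1,0,0,0,-1],[-1,0,0,0,-1],[-1,0,0,0,-1],[-1,0,0,0,-1],[-1,0,0,0,-1],[-1,0,0,0,-1],[-1,0,0,0,-1],[-1,0,0,0,-1],[-1,0.3,0,0,0],[-1,0.6,0,0,0],[-1,0.7,0,0,0],[-1,0.4,0,0.3,0],[-1,0.1,0,0.6,0],[-1,0,0,0.5,0],[-1,0,0,0.2,0],[-1,0,0,0,0]]}'; python3 - <<'E'
from w import *
s=status.get_state();T=tool(s); t=np.array([.5185,.1433,.023+env.tip_reach]); print("to touch, units",T.T@(t-s["tcp_pos"])/.04,np.degrees(np.arctan2(T[1,0],T[0,0])))
E
```

```text
clock: 13.65
tcp_pos: [0.5181, 0.1449, 0.1171]
orientation: [-0.001, 0.608, 0.794, -0.001]
wrist_force: [0.1, 0.9, -0.5]
finger_gap: 0.0001
grip_force: 0.0
to touch, units [-0.04195198  0.00099453  0.53658938] 105.04275059799313
```

Now go down near contact, then make small press steps.

```bash
python3 -m handwheel '{"deltas": [[-1,-0.04,0,0.2,0],[-1,0,0,0.2,0],[-1,0,0,0.1,0],[-1,0,0,0,0]]}'; python3 -m handwheel '{"deltas": [[-1,0,0,0.04,0],[-1,0,0,0.04,0],[-1,0,0,0.03,0],[-1,0,0,0,0],[-1,0,0,0,0]]}'
```

```text
clock: 14.15
tcp_pos: [0.5188, 0.1433, 0.0975]
orientation: [-0.0, 0.608, 0.794, -0.0]
wrist_force: [0.5, 0.8, 0.1]
finger_gap: 0.0003
grip_force: 0.0
clock: 14.78
tcp_pos: [0.5193, 0.1434, 0.0938]
orientation: [0.0, 0.608, 0.794, 0.0]
wrist_force: [0.1, 0.2, 4.3]
finger_gap: 0.0
grip_force: 1.8
```

```bash
python3 -m handwheel '{"deltas": [[-1,0,0,0.03,0],[-1,0,0,0.02,0],[-1,0,0,0,0],[-1,0,0,0,0]]}'; python3 -m handwheel '{"deltas": [[-1,0,0,0.02,0],[-1,0,0,0,0],[-1,0,0,0,0]]}'
```

```text
clock: 15.28
tcp_pos: [0.5193, 0.1434, 0.0918]
orientation: [0.0, 0.608, 0.794, 0.0]
wrist_force: [-1.7, 0.4, 5.5]
finger_gap: 0.0003
grip_force: 2.9
clock: 15.65
tcp_pos: [0.5193, 0.1434, 0.0911]
orientation: [0.0, 0.608, 0.794, 0.0]
wrist_force: [-0.9, -0.2, 6.9]
finger_gap: -0.0004
grip_force: 3.4
```

```bash
python3 -m handwheel '{"deltas": [[-1,0,0,0.02,0],[-1,0,0,0,0],[-1,0,0,0,0]]}'; python3 - <<'E'
from w import *
f=[]
for i in range(5): cam("top"); f.append(status.get_state()["wrist_force"])
print(np.mean(f,0),status.get_state()["tcp_pos"])
E
```

```text
clock: 16.02
tcp_pos: [0.5193, 0.1434, 0.0906]
orientation: [0.0, 0.608, 0.794, 0.0]
wrist_force: [-1.6, -0.1, 9.3]
finger_gap: 0.0001
grip_force: 4.7
[-2.29670945e+00  7.17627216e-03  9.27150265e+00] [0.51927599 0.14339218 0.09064717]
```

```bash
python3 -m handwheel '{"deltas": [[-1,0,0,0.004,0],[-1,0,0,0,0],[-1,0,0,0,0]]}'; python3 - <<'E'
from w import *
c,s=look("w5"); f=[]
for i in range(5): cam("top"); f.append(status.get_state()["wrist_force"])
print(np.mean(f,0),s["tcp_pos"])
for n in("wrist","top"):
    c=cam(n);P=cloud(c);z=P[...,2]; ok=c["depth"]>0
    a=np.radians(15);X=P[...,:2]-[.5185,.1433];fx=X@[np.cos(a),np.sin(a)];fy=X@[-np.sin(a),np.cos(a)]
    for nm,lo,hi in(("mid",-33,33),("narrow",-87,-51),("broad",41,97)):
        m=ok&(abs(fx)<.033)&(fy>lo/1000)&(fy<hi/1000)&(z<.03); print(n,nm,m.sum(),np.median(z[m]) if m.any() else None)
    m=ok&(z>.042)&(z<.056)&(abs(fy+.042)<.012)&(abs(fx)<.02); print(n,"spacer tab",m.sum(),fx[m].mean() if m.any() else 0,fy[m].mean() if m.any() else 0,np.median(z[m]) if m.any() else 0)
E
```

```text
clock: 16.65
tcp_pos: [0.5193, 0.1434, 0.0906]
orientation: [0.0, 0.608, 0.794, 0.0]
wrist_force: [-0.8, -1.0, 10.9]
finger_gap: 0.0001
grip_force: 5.3
[-2.53677142 -0.19915991 10.61927551] [0.51927839 0.14340905 0.09060356]
wrist mid 8119 0.018969147402759734
wrist narrow 0 None
wrist broad 15659 0.018739810708371052
wrist spacer tab 72 0.0014963574186765078 -0.03703353071420146 0.044006702452220894
top mid 118 0.01766827212636335
top narrow 235 0.01688820518875911
top broad 0 None
top spacer tab 29 -0.0013814608150245352 -0.043872339263320244 0.05100831655285343
```

View pics/w5.png

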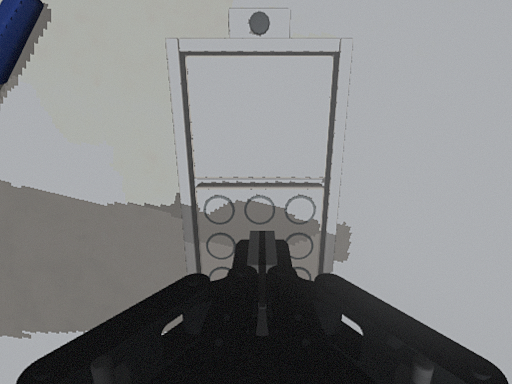

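The view shows the fingertips on the tile's bare middle at about (262,245). The tile is flush with the end tile (18.97 vs 18.74 mm), held at 10.6 N against the stop, and the spacer is still standing.

```bash
python3 -c "
from workcell import hand_in
print(hand_in())"
```

```text
the job is handed in; nothing more can be done
None
```

I handed the job in at about 17 s: the straight spacer stands released on the floor of the 14 mm gap, and the middle tile is held flush at about 10.6 N. While closing on the spacer the grip briefly read 21.2 N, over your 15 N limit, and I backed it off to about 7 N before lifting; I touched nothing else.

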